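# Click the chart lamp's knurled dial to the next detent and switch it on

### The job

Rest a fingertip on the big black knurled dial of the chart-lamp control box and turn it by friction one click clockwise, so that its white pointer goes from the black dot to the yellow dot in the middle and clicks in there; do not let it run on to the red dot. Then push the blue button beside it right in with a fingertip, let it spring back, and take your finger away. Pick nothing up, and leave the GPS case, chart clamp, bottle cap and coaster where they lie.

Things in the scene. Friction and masses are not known exactly. Their poses are not given: they have to be found in the camera images.
- console: Fixed lamp control box: level light grey slab 150 x 260 x 40 mm (x, y, z), yawed. Origin: centre of its underside, on the table; z up, y from dial to button. Dial axis (upright) at x, y = (-5, -55) mm, button at (0, 75). On its top, 60 mm from the dial's axis, are 11 mm dots, bearing (counter-clockwise from its x axis) +0.6 rad black, 0 yellow, -0.6 red.
- dial_face (a point): Centre of the flat top of the dial, on its axis, 62 mm above the table. The black dial is 92 mm across its knurled rim, 16 mm thick; white pointer line on top near the rim. Nothing stands proud: press off-centre on the top and sweep round, or rub along the rim. It is sprung and yields up to 5 mm down (about 2 N at first, 6 N fully down).
- dial (a joint): Dial angle, rad, growing clockwise from above; stops at -0.06 and 1.26. Detents: 0 (pointer at black, the start), 0.6 (yellow, wanted), 1.2 (red). The detent resists with up to about 0.05 N m; past halfway (0.3, or 0.9 to red) it draws the dial on into the next detent, where it centres within about 0.1 rad when let go; short of that it returns.
- button_top (a point): Centre of the top of the blue push button (30 mm across, in a black housing) on the control box, 62 mm above the table when out; it moves down with the button.
- button (a joint): How far the button is pressed, m: 0 out, 0.006 fully in (5 N); springs back by itself.
- gps_case: Bystander: loose green plastic GPS case 105 x 60 x 32 mm with a black screen, lying flat. Origin: centre of its underside, x along its length.
- chart_clamp: Bystander: loose steel chart clamp with a spring lever, 85 x 45 mm, about 36 mm high. Origin: centre of its underside, x along its length.
- bottle_cap: Bystander: loose green glass bottle cap, 34 mm across, 22 mm high. Origin: centre of its underside.
- coaster: Bystander: loose round grey silicone coaster, 92 mm across, 7 mm thick. Origin: centre of its underside.

How it is judged:
By the outcome, as a careful person would: the job done as asked, in the order asked, and still so for the second after the job is handed in, with the robot touching nothing.
It also fails if it takes over 38 s, if anything falls off the work surface, if the arm or the gripper's body presses on something with over 40 N, if the wrist force passes 120 N, or if a joint passes its speed limit or range.

### The arm

A 7-joint arm with a two-finger parallel gripper is mounted at the origin on the work surface. World frame = base frame: x ahead of the robot, y to its left, z up, the work surface at z = 0. Lengths are in m, angles in rad, forces in N, time in s.
With the tool pointing down it reaches from about 0.4 to 0.875 m from the base axis. Payload 19.3 kg.
Tool frame: the origin (TCP) lies at the very end of the fingers, on their centre line; the grasp point (between the pads) lies 19 mm behind it; z points along the fingers, y is the direction in which the jaws open and shut (so a half turn about z gives the same grasp; the last joint's range is limited). The gripper opens to 85 mm and grips with 20 to 120 N. Pads are 22 mm wide; open, the fingers measure 114 mm over their backs; the gripper's body (76 mm by 85 mm) begins 54 mm behind the grasp point. The pads swing forward as they close: fully open they stand 13 mm farther back than shut.
Start: joints at [1.166, 0.521, -0.036, 1.599, 0.021, 1.021, -0.113], TCP at [0.205, -0.59, 0.206] pointing down, gripper open.
Joint ranges: [-2.91, 2.91], [-0.3, 2.13], [-1.5, 1.42], [0.17, 2.43], [-1.26, 4.41], [0.16, 1.93], [-2.52, 2.52]. Speed limits (rad/s): [1.89, 1.89, 2.39, 2.39, 3.01, 3.01, 3.01].

### API

Orientations are given as [roll, pitch, yaw] about the fixed x, y, z axes, in that order (R = Rz(yaw) Ry(pitch) Rx(roll)).
In Python, from workcell import bot, grab_frame, calibration, workorder gives the robot as it stands.
- The arm moves only by the tool move_arm, never from a script. Its arguments are lists of equal length, an entry for each row: "jaw": the closure in counts, from 0 (fully open) to 255 (shut); "dp": the shift along the tool's x, y, z in units of 800 mm (1.0 is 800 mm), a list of three; "rotation": the turn, a rotation vector about the tool's x, y, z in units of pi rad (1.0 is pi rad), a list of three. In form: {"jaw": [jaw, ...], "dp": [[dx, dy, dz], ...], "rotation": [[rx, ry, rz], ...]}. A call has 1 to 10 rows; each row shifts and turns the commanded pose from where the row before left it, along the tool's axes as they then stand; what a row does not reach is not made up. A row lasts 1/8 s, in which the tool goes at most 62.5 mm and 10.7 degrees, less where a joint would pass 70% of its speed; a pose out of reach is approached as far as the arm can. A call with a number of a shift or a turn outside -1 to 1 is refused whole. A call with a gripper value outside its range is refused whole. The fingers move at their own pace and stop on an object; "squeeze" is the grip in N (left out, the last holds). Time passes only in rows, so rows that do not move let the fingers close. It gives the time, the measured TCP pose, the force and the opening at its end, in the units of the state.
- bot.observe(): the state, without advancing time (a new reading comes with each control period).
- grab_frame(name): name is "side" or "top"; returns the picture (480x640x3 uint8, blue, green, red); there is no depth.
- calibration(name): a dict with "camera_matrix" (3x3 intrinsics, pixels), "T" (4x4, takes a point from camera to world coordinates). Camera axes: x right, y down, z forward; pixel columns grow to the right and rows downward; lengths in m; the calibration is good to about 2 mm. A picture is of the moment at which its call begins. calibration takes no time and is no camera call.
- workorder.job_done(): hands the job in, once; it reports no verdict.
The state is a dict: "clock": time; "qpos": joint angles; "qd": joint speeds; "joint_efforts": joint torques, N m; "position": TCP position; "tool_rot": TCP orientation; "force": force on the tool from outside, world axes, zero at the start; "moment": the same for the moment, N m; "grip_width": finger opening in m.
Only numpy, scipy, OpenCV 4.12 (cv2) and the standard library are available. Lean on these libraries where they do the work, as an engineer would, in place of code of your own. Each camera call takes 0.05 s, during which the arm holds its last target. There are 200 camera calls.

## Working session

There is one attempt and no reset: what is moved stays moved. The work goes in short steps, Python scripts to look and compute and a tool call to move; the robot and the scene stay as the last step left them, time stands still between calls to the robot, and variables do not carry over. Pictures are saved under pics/ and viewed, about 8 in all and at most 12, crops included, and the job is handed in when it is done.

Besides the shell and the picture viewer there is one more tool, called after "Emit:" by a JSON object that holds its "method" and its "body". move_arm: Moves the arm, as the interface text tells. Shifts and turns lie within -1 to 1; 1 stands for 800 mm of shift or pi rad of turn. Its arguments: {"type":"object","properties":{"jaw":{"type":"array","items":{"type":"number"}},"dp":{"type":"array","items":{"type":"array","items":{"type":"number","minimum":-1,"maximum":1}}},"rotation":{"type":"array","items":{"type":"array","items":{"type":"number","minimum":-1,"maximum":1}}},"squeeze":{"type":"number"}},"required":["jaw","dp","rotation"]}

```bash
mkdir -p pics; ls
python3 - <<'E'
from workcell import bot, grab_frame, calibration
import cv2
print(bot.observe())
for n in("top","side"):
    cv2.imwrite(f"pics/{n}0.png",grab_frame(n)); c=calibration(n); print(n,c)
E
```

```text
pics
{'clock': 0.0, 'qpos': array([ 1.1658081 ,  0.52202527, -0.03636395,  1.59999642,  0.02121949,
        1.02109952, -0.1127749 ]), 'qd': array([ 2.30377601e-04, -9.97019848e-04,  7.43450396e-04,  6.08502509e-04,
       -1.21879046e-03,  6.50282371e-04, -8.58863235e-05]), 'joint_efforts': array([ 1.69844916e-04, -9.27121282e+01,  1.97998367e+00, -3.69939888e+01,
        1.77607290e-02,  8.14554660e-03, -3.22447204e-05]), 'position': array([ 0.2052142 , -0.58996296,  0.20502248]), 'tool_rot': array([-3.14045259e+00,  7.98673296e-05,  3.34845070e-01]), 'force': array([ 0.88841706, -0.55542935, -0.43764475]), 'moment': array([ 0.03580105, -0.00577486,  0.03288583]), 'grip_width': 0.08544308146095267}
top {'camera_matrix': array([[547.85477865,   0.        , 309.53916259],
       [  0.        , 547.85477865, 237.70845415],
       [  0.        ,   0.        ,   1.        ]]), 'T': array([[-0.00465271, -0.99497922,  0.09997347,  0.5028443 ],
       [-0.9995122 ,  0.00771467,  0.03026297,  0.092754  ],
       [-0.03088229, -0.0997839 , -0.99452977,  0.96515778],
       [ 0.        ,  0.        ,  0.        ,  1.        ]])}
side {'camera_matrix': array([[566.70617282,   0.        , 310.94452841],
       [  0.        , 566.70617282, 242.667118  ],
       [  0.        ,   0.        ,   1.        ]]), 'T': array([[-0.95926186, -0.13161153,  0.24999017,  0.3408931 ],
       [-0.28201706,  0.49877461, -0.81956712,  0.90922516],
       [-0.01682427, -0.85668098, -0.51557216,  0.54843719],
       [ 0.        ,  0.        ,  0.        ,  1.        ]])}
```

View pics/top0.png

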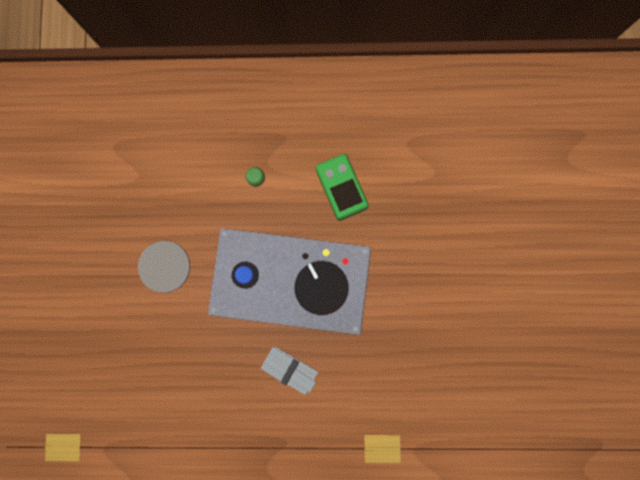

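View pics/side0.png

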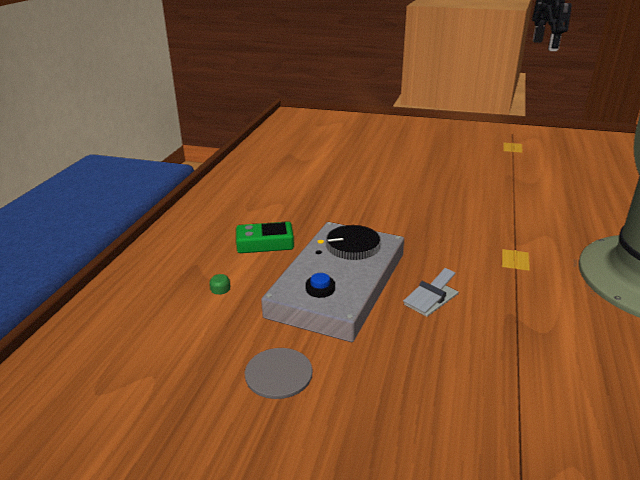

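The top view shows the dial at about (321,288), the button at (244,275) and the dots at black (305,256), yellow (326,252) and red (345,261). The pointer is on black. The side view agrees. Next I'll localise these by masks.

```bash
cat > h.py <<'E'
import cv2, numpy as np
from workcell import bot, grab_frame, calibration
def cast(n,uv,z):
    c=calibration(n);K,T=c["camera_matrix"],c["T"]
    d=T[:3,:3]@np.linalg.solve(K,[uv[0],uv[1],1.]);o=T[:3,3]
    return o+d*(z-o[2])/d[2]
def blob(m,box):
    x0,y0,x1,y1=box; k=np.zeros_like(m);k[y0:y1,x0:x1]=m[y0:y1,x0:x1]
    n,_,s,c=cv2.connectedComponentsWithStats(k)
    i=1+np.argmax(s[1:,4]);return c[i],s[i,4]
def hsvm(im,lo,hi): return cv2.inRange(cv2.cvtColor(im,cv2.COLOR_BGR2HSV),lo,hi)
def pointer(im,dial):
    c,a=blob(hsvm(im,(0,0,150),(180,60,255)),(294,255,348,316))
    p=cast("top",c,.062); return c,a,np.arctan2(*(p-dial)[1::-1])
E
python3 - <<'E'
from h import *
im=cv2.imread("pics/top0.png")
B=(0,0,0)
for n,lo,hi,box,z in [("dial",B,(180,255,75),(285,262,360,325),.062),("button",(105,150,80),(125,255,255),(220,250,270,300),.062),
 ("yellow",(20,100,120),(35,255,255),(315,243,337,262),.04),("red",(0,150,120),(6,255,255),(337,253,353,269),.04),("black",B,(180,255,80),(299,250,311,261),.04)]:
    m=hsvm(im,lo,hi)
    if n=="dial":
        k=np.zeros_like(m);k[box[1]:box[3],box[0]:box[2]]=m[box[1]:box[3],box[0]:box[2]]
        cs=max(cv2.findContours(k,cv2.RETR_EXTERNAL,cv2.CHAIN_APPROX_NONE)[0],key=cv2.contourArea)
        print(cv2.minEnclosingCircle(cs),cv2.fitEllipse(cv2.convexHull(cs)))
    c,a=blob(m,box);print(n,c,a,cast("top",c,z))
c=cast("top",blob(hsvm(im,B,(180,255,75)),(285,262,360,325))[0],.062)
print(pointer(im,c))
im=cv2.imread("pics/side0.png")
c,a=blob(hsvm(im,(105,150,80),(125,255,255)),(300,260,340,300));print("side button",c,a,cast("side",c,.06))
E
```

```text
((321.16229248046875, 287.575927734375), 26.750009536743164) ((321.10699462890625, 287.5455322265625), (53.03966522216797, 53.2291145324707), 59.994712829589844)
dial [321.43703358 288.30363806] 2144 [0.510024   0.10108841 0.062     ]
button [243.45528455 274.39837398] 246 [0.53353918 0.22978564 0.062     ]
yellow [325.61764706 252.14705882] 34 [0.57108125 0.0938038  0.04      ]
red [344.90909091 260.90909091] 22 [0.55603577 0.06137802 0.04      ]
black [305. 256.] 21 [0.56478583 0.12873799 0.04      ]
(array([302.85074627, 265.39800995]), np.int32(201), np.float64(0.6775844430746862))
side button [319.70472441 280.30314961] 254 [0.53399162 0.23480653 0.06      ]
```

Emit:
{"method": "move_arm", "body": {"jaw": [255, 255, 255, 255, 255, 255, 255, 255, 255], "dp": [[0.049, -0.039, 0], [0.049, -0.039, 0], [0.049, -0.039, 0], [0.049, -0.039, 0], [0.049, -0.039, 0], [0.049, -0.039, 0], [0.049, -0.039, 0], [0.049, -0.039, 0], [0, 0, 0]], "rotation": [[0, 0, 0], [0, 0, 0], [0, 0, 0], [0, 0, 0], [0, 0, 0], [0, 0, 0], [0, 0, 0], [0, 0, 0], [0, 0, 0]]}}

```text
clock: 1.23
position: [0.4213, -0.2482, 0.2055]
tool_rot: [-3.141, -0.001, 0.34]
force: [0.0, -1.7, -0.4]
grip_width: -0.0004
```

Emit:
{"method": "move_arm", "body": {"jaw": [255, 255, 255, 255, 255, 255, 255, 255], "dp": [[0.03, -0.054, 0.019], [0.03, -0.054, 0.019], [0.03, -0.054, 0.019], [0.03, -0.054, 0.019], [0.03, -0.054, 0.019], [0.03, -0.054, 0.019], [0.03, -0.054, 0.019], [0, 0, 0]], "rotation": [[0, 0, 0], [0, 0, 0], [0, 0, 0], [0, 0, 0], [0, 0, 0], [0, 0, 0], [0, 0, 0], [0, 0, 0]]}}

```text
clock: 2.22
position: [0.4785, 0.0924, 0.0981]
tool_rot: [-3.14, 0.001, 0.339]
force: [-0.5, -1.1, -0.1]
grip_width: 0.0001
```

Run:
```python
from h import *
a=grab_frame("side")[180:320,220:460];b=grab_frame("top")[200:350,190:400]
cv2.imwrite("pics/c1.png",np.vstack([cv2.resize(a,(500,292)),cv2.resize(b,(420,300))[:, :].copy() if 0 else cv2.resize(b,(500,300))]))
s=bot.observe();print(s['position'],s['tool_rot'],s['force'])
```

```text
[0.47861653 0.08881542 0.09886336] [3.14133339e+00 1.02658448e-03 3.35088126e-01] [-0.31904886 -0.40212534  0.61159709]
```

View pics/c1.png

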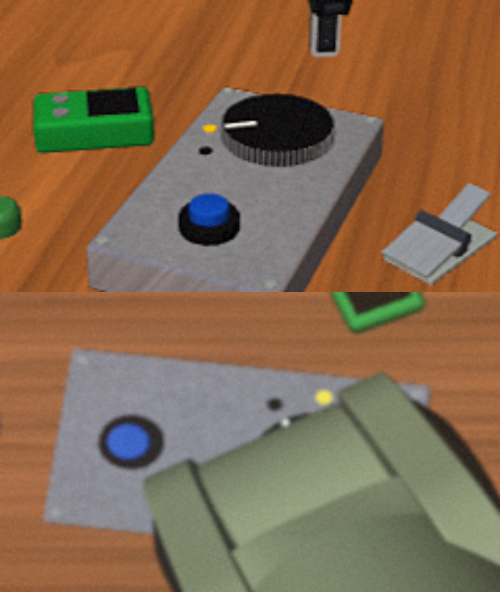

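The side view shows the fingertip above the dial's near side and the pointer still at the black dot; the top view is hidden by the arm. I'll press down now.

Emit:
{"method": "move_arm", "body": {"jaw": [255, 255, 255, 255, 255, 255], "dp": [[0, 0, 0.0158], [0, 0, 0.0158], [0, 0, 0.0138], [0, 0, 0.003], [0, 0, 0.003], [0, 0, 0]], "rotation": [[0, 0, 0], [0, 0, 0], [0, 0, 0], [0, 0, 0], [0, 0, 0], [0, 0, 0]]}}

```text
clock: 3.08
position: [0.4789, 0.0893, 0.0582]
tool_rot: [-3.142, -0.0, 0.335]
force: [-0.7, -0.5, -0.0]
grip_width: 0.0001
```

Run:
```python
from h import *
grab_frame("side")
s=bot.observe();print(s['position'],s['force'])
```

```text
[0.47894537 0.08935721 0.05826602] [-0.04550372  0.84487776 -0.258742  ]
```

Run:
```python
from h import *
a=grab_frame("side")[200:280,290:430]
cv2.imwrite("pics/c2.png",cv2.resize(a,(700,400),interpolation=cv2.INTER_CUBIC))
F=[]
for i in range(4): grab_frame("side");F.append(bot.observe()['force'])
print(np.mean(F,0))
```

```text
[ 0.39457903 -0.04284561 -0.25374975]
```

View pics/c2.png

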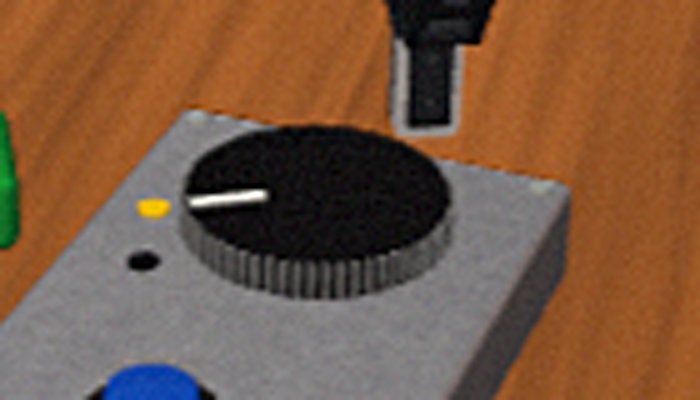

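The crop shows the tip hanging just behind and above the dial's far edge (full image about (376,226)), not touching. I'll compare that with where the calibration predicts it.

Run:
```python
from h import *
def proj(n,p):
    c=calibration(n);K,T=c["camera_matrix"],c["T"];q=K@(T[:3,:3].T@(np.array(p)-T[:3,3]));return q[:2]/q[2]
print("tip pred",proj("side",[.479,.0893,.058]))
for z in(.062,.08,.1): print(z,cast("side",(375.6,226),z))
print("dial pred",proj("side",[.511,.1015,.062]),"seen centre",(290+318/5,200+192/5))
print("dial cast",cast("side",(290+318/5,200+192/5),.062))
for q in((.571,.0938,.04),(.565,.1287,.04)):print(proj("side",q))
s=bot.observe();print(s['qpos'],s['position'])
```

```text
tip pred [374.15250798 238.5403596 ]
0.062 [0.48359311 0.05312504 0.062     ]
0.08 [0.47831268 0.08480395 0.08      ]
0.1 [0.47244553 0.12000275 0.1       ]
dial pred [354.1305241  237.60139915] seen centre (353.6, 238.4)
dial cast [0.511282   0.10430712 0.062     ]
[321.14633044 241.84706776]
[319.04901006 252.58734611]
[-0.1356175   0.54282446 -0.22313926  2.06651801  0.21915553  0.55374687
 -1.75085409] [0.47895509 0.08928648 0.05825157]
```

Run:
```python
from h import *
def proj(n,p):
    c=calibration(n);K,T=c["camera_matrix"],c["T"];q=K@(T[:3,:3].T@(np.array(p)-T[:3,3]));return q[:2]/q[2]
t=np.array([np.sin(.335),-np.cos(.335),0]);P=np.array([.2052,-.59,.205])
for dz in(0,.013,.035):print(dz,[proj("side",P+k*.047*t+[0,0,dz]) for k in(1,-1)])
a=cv2.imread("pics/side0.png")[0:70,500:600];b=grab_frame("top")
cv2.imwrite("pics/c3.png",np.vstack([cv2.resize(a,(640,448))[:, :][100:],cv2.resize(b[180:400,240:460],(640,400))[:248]]) if 0 else np.hstack([cv2.resize(a,(400,280)),cv2.resize(b[150:360,200:500],(400,280))]))
```

```text
0 [array([534.25792037,  58.11018047]), array([549.71652945,  67.53051492])]
0.013 [array([535.2347224 ,  52.73924758]), array([550.83086906,  61.88097821])]
0.035 [array([536.90916949,  43.53232268]), array([552.74258052,  52.18888436])]
```

View pics/c3.png

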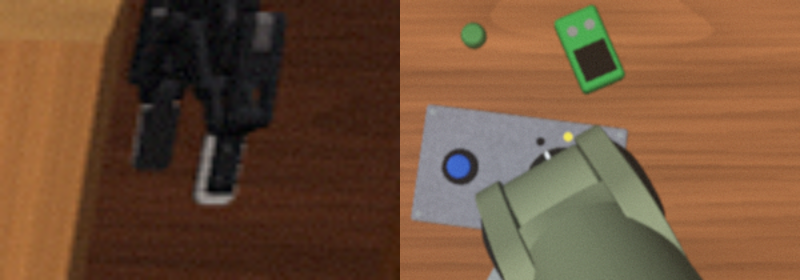

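The start picture and this one agree: the visible tip sits about 22 mm higher than the reported TCP. So I'll come down further, guided by force.

Emit:
{"method": "move_arm", "body": {"jaw": [255, 255, 255, 255], "dp": [[0, 0, 0.01], [0, 0, 0.01], [0, 0, 0.003], [0, 0, 0]], "rotation": [[0, 0, 0], [0, 0, 0], [0, 0, 0], [0, 0, 0]]}}

```text
clock: 3.92
position: [0.4787, 0.0893, 0.0394]
tool_rot: [-3.141, 0.001, 0.335]
force: [-1.0, -0.1, 0.6]
grip_width: -0.0001
```

Emit:
{"method": "move_arm", "body": {"jaw": [255, 255], "dp": [[0, 0, 0.003], [0, 0, 0]], "rotation": [[0, 0, 0], [0, 0, 0]]}}

```text
clock: 4.18
position: [0.4789, 0.0893, 0.0373]
tool_rot: [-3.142, -0.0, 0.335]
force: [0.0, -0.7, -0.2]
grip_width: 0.0001
```

Run:
```python
from h import *
F=[]
for i in range(3): a=grab_frame("side")[200:280,290:430];F.append(bot.observe()['force'])
cv2.imwrite("pics/c4.png",cv2.resize(a,(700,400),interpolation=cv2.INTER_CUBIC))
print(np.mean(F,0),bot.observe()['position'])
```

```text
[0.32783301 0.18225371 0.357782  ] [0.47891281 0.08930389 0.03738149]
```

View pics/c4.png

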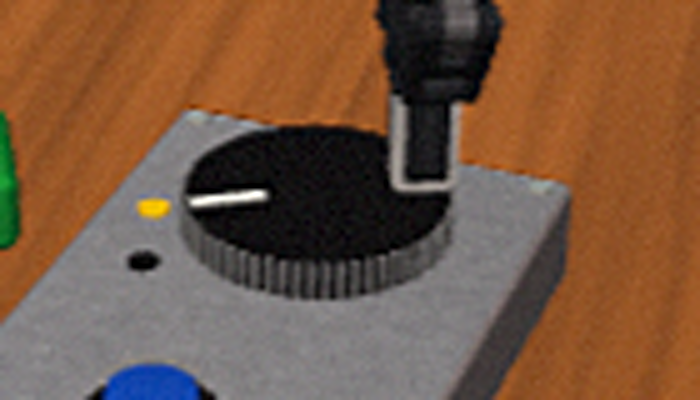

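The tip is now level with the dial top (full image about (375,238)), on its near rim area with the pointer still at black. There's no force yet.

Emit:
{"method": "move_arm", "body": {"jaw": [255, 255, 255], "dp": [[0, 0, 0.0025], [0, 0, 0], [0, 0, 0]], "rotation": [[0, 0, 0], [0, 0, 0], [0, 0, 0]]}}

```text
clock: 4.7
position: [0.479, 0.0893, 0.0354]
tool_rot: [-3.142, -0.0, 0.335]
force: [1.2, 0.3, 2.5]
grip_width: 0.0003
```

Emit:
{"method": "move_arm", "body": {"jaw": [255, 255, 255], "dp": [[0, 0, 0.0025], [0, 0, 0], [0, 0, 0]], "rotation": [[0, 0, 0], [0, 0, 0], [0, 0, 0]]}}

```text
clock: 5.08
position: [0.4789, 0.0893, 0.0333]
tool_rot: [-3.142, -0.0, 0.335]
force: [0.4, -0.6, 4.5]
grip_width: -0.0002
```

Emit:
{"method": "move_arm", "body": {"jaw": [255, 255, 255, 255, 255, 255, 255], "dp": [[0, 0, 0.0023], [0, 0, 0], [0.0004, -0.0032, 0], [0.0004, -0.0032, 0], [0.0004, -0.0032, 0], [0.0004, -0.0032, 0], [0, 0, 0]], "rotation": [[0, 0, 0], [0, 0, 0], [0, 0, 0], [0, 0, 0], [0, 0, 0], [0, 0, 0], [0, 0, 0]]}}

```text
clock: 5.95
position: [0.4769, 0.0995, 0.0315]
tool_rot: [3.142, -0.0, 0.335]
force: [0.4, -0.7, 6.1]
grip_width: 0.0001
```

```bash
cat >> h.py <<'E'
def sidepointer(im,dial=(.511,.1015)):
    m=hsvm(im,(0,0,170),(180,70,255)); k=np.zeros_like(m); k[224:250,325:362]=m[224:250,325:362]
    n,l,s,c=cv2.connectedComponentsWithStats(k); i=1+np.argmax(s[1:,4])
    p=cast("side",c[i],.060); return c[i],s[i,4],np.arctan2(p[1]-dial[1],p[0]-dial[0]),s[i]
E
python3 - <<'E'
from h import *
print(sidepointer(cv2.imread("pics/side0.png")))
im=grab_frame("side");cv2.imwrite("pics/s5.png",im);print(sidepointer(im))
s=bot.observe();print(s['position'],s['force'])
E
```

```text
(array([335.34782609, 239.08695652]), np.int32(23), np.float64(0.3061179527568937), array([328, 238,  15,   3,  23], dtype=int32))
(array([333.40909091, 238.72727273]), np.int32(22), np.float64(0.2675119005383007), array([327, 238,  16,   2,  22], dtype=int32))
[0.47692505 0.09943717 0.03152741] [-0.36902367 -0.97517748  5.10072446]
```

Run:
```python
import cv2
a=cv2.imread("pics/s5.png")[200:280,290:430]
cv2.imwrite("pics/c5.png",cv2.resize(a,(700,400),interpolation=cv2.INTER_CUBIC))
```

```text
(no output)
```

View pics/c5.png

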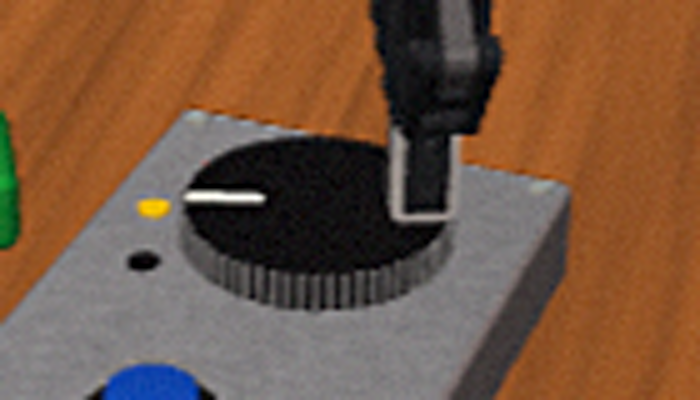

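The pointer has turned about a quarter radian relative to the pressed-down dial, so there's no slip. I'll continue the sweep.

Emit:
{"method": "move_arm", "body": {"jaw": [255, 255, 255, 255, 255], "dp": [[0.0013, -0.0029, 0], [0.0013, -0.0029, 0], [0.0013, -0.0029, 0], [0.0013, -0.0029, 0], [0, 0, 0]], "rotation": [[0, 0, 0], [0, 0, 0], [0, 0, 0], [0, 0, 0], [0, 0, 0]]}}

```text
clock: 6.62
position: [0.4779, 0.1098, 0.0315]
tool_rot: [-3.142, -0.001, 0.335]
force: [0.3, -0.2, 4.8]
grip_width: 0.0002
```

```bash
sed -i 's/cast("side",c\[i\],.060)/cast("side",c[i],zz)/; s/dial=(.511,.1015)):/zz=.062,dial=(.511,.1025)):/' h.py
python3 - <<'E'
from h import *
print(sidepointer(cv2.imread("pics/side0.png")));print(sidepointer(cv2.imread("pics/s5.png"),.057))
im=grab_frame("side");cv2.imwrite("pics/s6.png",im);print(sidepointer(im,.057))
s=bot.observe();print(s['position'],s['force'])
E
```

```text
(array([335.34782609, 239.08695652]), np.int32(23), np.float64(0.3822956587636965), array([328, 238,  15,   3,  23], dtype=int32))
(array([333.40909091, 238.72727273]), np.int32(22), np.float64(0.0948393185346001), array([327, 238,  16,   2,  22], dtype=int32))
(array([336., 236.]), np.int32(23), np.float64(-0.2003318471201853), array([329, 235,  15,   3,  23], dtype=int32))
[0.47788519 0.10970491 0.03153856] [1.12283767 0.76684167 5.60509917]
```

The dial has turned about 0.58 rad. I'll lift straight off.

Emit:
{"method": "move_arm", "body": {"jaw": [255, 255, 255, 255, 255], "dp": [[0, 0, -0.006], [0, 0, -0.012], [0, 0, -0.016], [0, 0, -0.016], [0, 0, 0]], "rotation": [[0, 0, 0], [0, 0, 0], [0, 0, 0], [0, 0, 0], [0, 0, 0]]}}

```text
clock: 7.3
position: [0.4782, 0.1096, 0.0726]
tool_rot: [3.141, -0.002, 0.334]
force: [0.2, 0.6, -0.3]
grip_width: 0.0
```

Run:
```python
from h import *
im=grab_frame("side");cv2.imwrite("pics/s7.png",im);print(sidepointer(im,.062))
s=bot.observe();P=s['position'];print(P,s['tool_rot'],s['force'])
a=cv2.imread("pics/s7.png")[200:280,290:430]
cv2.imwrite("pics/c7.png",cv2.resize(a,(700,400),interpolation=cv2.INTER_CUBIC))
c,sn=np.cos(s['tool_rot'][2]),np.sin(s['tool_rot'][2]);d=np.array([.5337,.2315])-P[:2]
print("units",(c*d[0]+sn*d[1])/.8,(sn*d[0]-c*d[1])/.8)
```

```text
(array([335.59090909, 233.59090909]), np.int32(22), np.float64(-0.18046991482478986), array([329, 232,  14,   4,  22], dtype=int32))
[0.47786347 0.10949858 0.07198164] [ 3.14151104e+00 -1.05494996e-03  3.34523511e-01] [ 1.08043131 -1.03355493  1.20834721]
units 0.11599591984484496 -0.12113286835706959
```

View pics/c7.png

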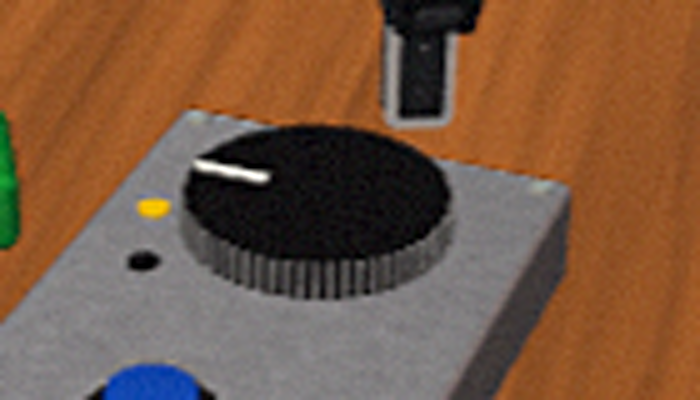

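The pointer (crop (195,163) to (268,178)) now lies on the yellow dot's bearing: -0.18 rad measured, -0.13 nominal. It stayed there with the finger off. Now the button.

Emit:
{"method": "move_arm", "body": {"jaw": [255, 255, 255, 255, 255, 255, 255, 255], "dp": [[0.0387, -0.0404, 0], [0.0387, -0.0404, 0], [0.0387, -0.0404, 0], [0, 0, 0], [0, 0, 0.016], [0, 0, 0.016], [0, 0, 0.008], [0, 0, 0]], "rotation": [[0, 0, 0], [0, 0, 0], [0, 0, 0], [0, 0, 0], [0, 0, 0], [0, 0, 0], [0, 0, 0], [0, 0, 0]]}}

```text
clock: 8.35
position: [0.5331, 0.2311, 0.0388]
tool_rot: [3.141, 0.001, 0.334]
force: [-0.3, -0.4, 0.3]
grip_width: -0.0001
```

Run:
```python
from h import *
a=grab_frame("side")[230:310,250:390]
s=bot.observe();P=s['position'];print(P,s['force'])
cv2.imwrite("pics/c8.png",cv2.resize(a,(700,400),interpolation=cv2.INTER_CUBIC))
```

```text
[0.53339564 0.23132545 0.03929863] [-0.17898978  0.491796    0.10352974]
```

View pics/c8.png

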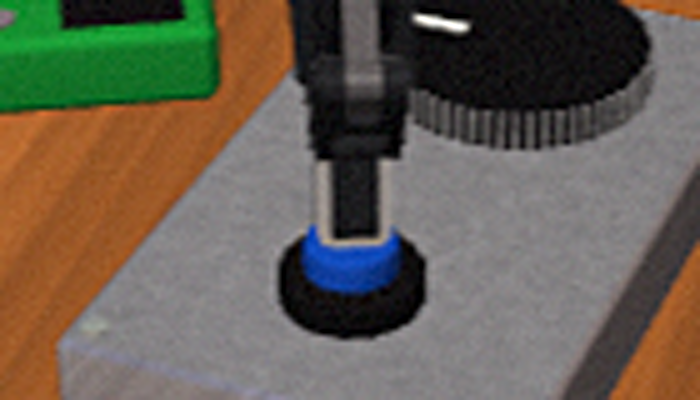

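The tip is centred just over the button (crop (352,240)). I'll press it in.

Emit:
{"method": "move_arm", "body": {"jaw": [255, 255, 255, 255, 255], "dp": [[0, 0, 0.0035], [0, 0, 0.0035], [0, 0, 0.0035], [0, 0, 0.0015], [0, 0, 0]], "rotation": [[0, 0, 0], [0, 0, 0], [0, 0, 0], [0, 0, 0], [0, 0, 0]]}}

```text
clock: 9.02
position: [0.5338, 0.2317, 0.0303]
tool_rot: [3.142, -0.001, 0.335]
force: [-0.9, -1.6, 10.5]
grip_width: 0.0
```

Emit:
{"method": "move_arm", "body": {"jaw": [255, 255, 255, 255], "dp": [[0, 0, 0.0015], [0, 0, 0.001], [0, 0, 0], [0, 0, 0]], "rotation": [[0, 0, 0], [0, 0, 0], [0, 0, 0], [0, 0, 0]]}}

```text
clock: 9.52
position: [0.5339, 0.2318, 0.0298]
tool_rot: [3.141, -0.001, 0.335]
force: [-9.6, -4.5, 39.6]
grip_width: 0.0004
```

The button is bottomed: the force climbed to 40 N with almost no further travel. I'll release it, lift, and move clear.

Emit:
{"method": "move_arm", "body": {"jaw": [255, 255, 255, 255, 255, 255, 255, 255, 255, 255], "dp": [[0, 0, -0.005], [0, 0, -0.008], [0, 0, -0.02], [0, 0, -0.04], [0, 0, -0.06], [0, 0, -0.06], [-0.04, -0.05, 0], [-0.04, -0.05, 0], [-0.04, -0.05, 0], [0, 0, 0]], "rotation": [[0, 0, 0], [0, 0, 0], [0, 0, 0], [0, 0, 0], [0, 0, 0], [0, 0, 0], [0, 0, 0], [0, 0, 0], [0, 0, 0], [0, 0, 0]]}}

```text
clock: 10.78
position: [0.4004, 0.3156, 0.1833]
tool_rot: [-3.141, -0.0, 0.34]
force: [0.8, -0.1, -0.2]
grip_width: 0.0001
```

Run:
```python
from h import *
im=grab_frame("side");t=grab_frame("top")
print(sidepointer(im));c,a=blob(hsvm(im,(105,150,80),(125,255,255)),(300,260,340,300));print("side button",c,a)
print(bot.observe()['position'],bot.observe()['force'])
cv2.imwrite("pics/f.png",np.hstack([im[180:420,190:480],t[140:420,130:380][:240]]))
```

```text
(array([335.91304348, 233.65217391]), np.int32(23), np.float64(-0.18176461779985434), array([329, 232,  15,   4,  23], dtype=int32))
side button [319.57751938 280.31395349] 258
[0.40330437 0.31348248 0.18292613] [1.49355007 0.3156135  0.75949479]
```

View pics/f.png

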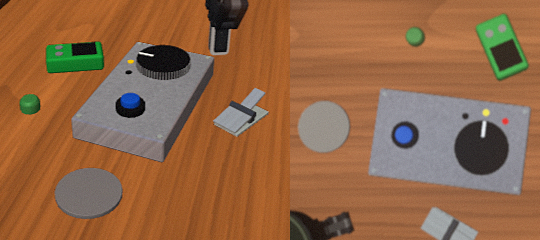

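The top view shows the pointer at yellow, the button back out at its starting pixel, the bystanders where they were, and the arm clear. I'll hand the job in.

```bash
python3 -c "
from workcell import workorder; print(workorder.job_done())"
```

```text
the job is handed in; nothing more can be done
None
```

I turned the dial one click clockwise by friction, from black to yellow, then pressed the blue button right in, let it spring back and moved the arm clear. The job was handed in at about 11 s on the robot's clock.

**Last checks**
- **Dial:** It turned about 0.56 rad (0.6 nominal). With the finger off, the pointer reads at yellow: -0.18 rad in the side view against -0.13 nominal. The top view also shows it on the yellow dot.
- **Button:** It was bottomed, then returned to its starting position in the side image.
- **Bystanders:** The GPS case, chart clamp, bottle cap and coaster look unmoved by eye; I did not measure them.

**What disagreed**
- **TCP height:** The visible fingertip sat about 22 mm above the reported TCP, and contact with the dial came at a reported z of about 0.036 m instead of 0.062 m. I found contact by force and camera instead.
- **Button force:** The last push rose to about 40 N at the fingertip. The button was already at its stop at 10 N, so that was more than it needed. It is close to the 40 N limit, though that limit is stated for the arm and the gripper's body.

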